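# Put the workshop hand tools back on their shadow mats

## Robot

A 6-joint arm with a two-finger parallel gripper is mounted at the origin on the work surface. World frame = base frame: x ahead of the robot, y to its left, z up, the work surface at z = 0. Lengths are in mm, angles in rad, forces in N, time in s.
With the tool pointing down it reaches from about 300 to 775 mm from the base axis. Payload 14.6 kg.
Tool frame: the origin (TCP) lies midway between the tips of the shut fingers; the grasp point (between the pads) lies 19 mm behind it; z points along the fingers, y is the line along which they close (so a half turn about z gives the same grasp; the last joint's range is limited). The gripper opens to 94 mm and grips with 3 to 60 N. Pads are 16 mm wide; open, the fingers measure 119 mm over their backs; the gripper's body (75 mm by 177 mm) begins 78 mm behind the grasp point.
Start: joints at [-0.067, 0.3, 1.521, -0, 1.321, -0.067], TCP at [549.99, -0.002, 205.446] pointing down, gripper open.
Joint ranges: [-3.03, 3.03], [-0.79, 2.21], [0.23, 2.52], [-1.04, 4.18], [0, 3.07], [-2.55, 2.55]. Speed limits (rad/s): [2.22, 2.22, 2.57, 3.14, 3.14, 3.14].

## Interface

Orientations are given as [roll, pitch, yaw] about the fixed x, y, z axes, in that order (R = Rz(yaw) Ry(pitch) Rx(roll)).
In Python, from cell import manip gives the robot as it stands.
- The arm moves only by the shell command python3 -m creep 'ROWS' [OPENING] [FORCE]. ROWS is text: rows parted by semicolons, each of 6 numbers parted by spaces: the shift along the tool's x, y, z normalised to -1 to 1, where 1 is 4 cm, then the turn, a rotation vector about the tool's x, y, z normalised to -1 to 1, where 1 is pi rad. In form: dx dy dz ax ay az; .... A call has 1 to 20 rows; each row shifts and turns the commanded pose from where the row before left it, along the tool's axes as they then stand; what a row does not reach is not made up. A row lasts 1/8 s, in which the tool goes at most 62.5 mm and 10.7 degrees, less where a joint would pass 70% of its speed; a pose out of reach is approached as far as the arm can. A call with a number of a shift or a turn outside -1 to 1 is refused whole. A call with a gripper value outside its range is refused whole. OPENING is the closure, from 0 (fully open) to 1 (shut), set as the call begins (- or left out, the last holds). The fingers move at their own pace and stop on an object; FORCE is the grip in N (left out, the last holds). Time passes only in rows, so rows that do not move let the fingers close. It gives the time, the measured TCP pose, the force, the opening and the grip force at its end, in the units of the state.
- manip.read_state(): the state, without advancing time (a new reading comes with each control period).
- manip.camera(name): name is "scene" or "side" or "wrist"; returns a dict with "color" (480x640x3 uint8, red, green, blue), "range_z" (480x640 float32, mm along the optical axis (not along the pixel's ray), 0 where there is no reading), "camera_matrix" (3x3 intrinsics, pixels), "k1" (the pictures are not rectified: a ray, as slopes to the right and down, at radius r is drawn at 1 + k1 r^2 times it, then the intrinsics apply), "T" (4x4, takes a point from camera to world coordinates). Camera axes: x right, y down, z forward; pixel columns grow to the right and rows downward; lengths in mm; the calibration is good to about 2 mm. A picture is of the moment at which its call begins.
- manip.sign_off(): hands the job in; it is judged then, once.
The state is a dict: "clock": time; "joints": joint angles; "qd": joint speeds; "effort": joint torques, N m; "eef_pos": TCP position; "eef_rot": TCP orientation; "wrist_force": force on the tool from outside, world axes, zero at the start; "moment": the same for the moment, N m; "finger_gap": finger opening in mm; "finger_force": force on a finger pad.
Only numpy, scipy, OpenCV 4.12 (cv2) and the standard library are available. Lean on these libraries where they do the work, as an engineer would, in place of code of your own. Each camera call takes 0.05 s, during which the arm holds its last target. There are 200 camera calls.

## Task

Tidy the bench after the repair: put the hammer, the large spanner, the small spanner and the pliers each back on the black mat that carries its own painted yellow outline. Every tool must lie flat inside its outline and point the same way as it (head on painted head), released and at rest. Leave the yellow bolt bin and the grease tin where they stand.

Things in the scene. Friction and masses are not known exactly. Their poses are not given: they have to be found in the camera images.
- hammer: Ball-peen hammer, 170 mm long, about 450 g. Lies flat. Origin: underside, at the grip point (grip here across y, from above); +x to the head end, z up. Pale wooden handle, 20 mm wide and 20 mm tall, from x = -123 mm to the head. Dark steel head: x = 21 to 47 mm, y = -40 (round peen) to +42 mm (flat face), 27 mm tall.
- big_spanner: Large bright steel open-ended spanner, 170 mm long, 9 mm thick, about 200 g. Lies flat. Origin: underside, at the grip point (grip here across y, from above); +x to the open-jaw end, z up. Shank 16 mm wide; forked head 40 mm wide, ending at x = +55 mm, starting at x = 18 mm; round tail, 26 mm across with a black eye, ending at x = -115 mm.
- small_spanner: Small bright steel open-ended spanner, 120 mm long, 9 mm thick, about 70 g. Lies flat. Origin: underside, at the grip point (grip here across y, from above); +x to the open-jaw end, z up. Shank 12 mm wide; forked head 28 mm wide, from x = 18 mm to +44 mm; round tail, 18 mm across with a black eye, ending at x = -76 mm.
- pliers: Closed pliers with two red handles, 153 mm long, 12 mm thick (rivet head 14 mm), about 220 g, one rigid piece. Lies flat. Origin: underside, at the grip point (grip here across y, from above); +x to the jaw end, z up. Dark steel joint at the origin, 24 mm wide (y), x -15 to 15 mm; jaws 15 mm wide, to x = +50 mm; red handles spread to 63 mm over all at x = -103 mm.
- hammer_mat: Black mat, 200 (x) by 90 (y) by 4 mm, fixed, with a painted yellow outline of the hammer, 3 mm larger all round. Origin: centre of its underside; +x along its length to the outline's head end. A tool exactly in place has its origin 38 mm towards +x from the mat's centre, on the long centre line, 4 mm above the bench, and its x axis along the mat's x.
- big_spanner_mat: Black mat, 200 (x) by 90 (y) by 4 mm, fixed, with a painted yellow outline of the large spanner (170 mm long), 3 mm larger all round. Origin: centre of its underside; +x along its length to the outline's open-jaw end. A tool exactly in place has its origin 30 mm towards +x from the mat's centre, on the long centre line, 4 mm above the bench, and its x axis along the mat's x.
- small_spanner_mat: Black mat, 200 (x) by 90 (y) by 4 mm, fixed, with a painted yellow outline of the small spanner (120 mm long), 3 mm larger all round. Origin: centre of its underside; +x along its length to the outline's open-jaw end. A tool exactly in place has its origin 16 mm towards +x from the mat's centre, on the long centre line, 4 mm above the bench, and its x axis along the mat's x.
- pliers_mat: Black mat, 200 (x) by 90 (y) by 4 mm, fixed, with a painted yellow outline of the pliers, 3 mm larger all round. Origin: centre of its underside; +x along its length to the outline's jaw end. A tool exactly in place has its origin 25 mm towards +x from the mat's centre, on the long centre line, 4 mm above the bench, and its x axis along the mat's x.
- bolt_bin: Bystander: yellow open plastic bin of bolts, 100 (x) by 70 (y) by 50 mm tall, loose, about 600 g. Origin: centre of its underside. Leave it alone.
- grease_tin: Bystander: round blue-banded grease tin, 60 mm across and 60 mm tall, loose, about 350 g. Origin: centre of its underside. Leave it alone.
Not all that is in view belongs to the job. What is shaped like the big_spanner_mat but white is not meant.

How it is judged:
By the outcome, as a careful person would: the job done as asked, in the order asked, and still so for the second after the job is handed in, with the robot touching nothing.
It also fails if it takes over 112 s, if anything falls off the work surface, if the arm or the gripper's body presses on something with over 40 N, if the wrist force passes 120 N, or if a joint passes its speed limit or range.

## Working session

There is one attempt and no reset: what is moved stays moved. The work goes in short steps, Python scripts to look and compute and a shell command to move; the robot and the scene stay as the last step left them, time stands still between calls to the robot, and variables do not carry over. Pictures are saved under pics/ and viewed, at most 14 in all, crops included, and the job is handed in when it is done.

```bash
ls; mkdir -p pics; cat > h.py <<'E'
import numpy as np, cv2
from cell import manip
def grab(n):
    c=manip.camera(n); return c
def pts_on_plane(c,uv,z):
    uv=np.asarray(uv,float).reshape(-1,2); K=np.array(c["camera_matrix"]);k=c["k1"]
    d=(uv-[K[0,2],K[1,2]])/[K[0,0],K[1,1]]
    s=d.copy()
    for _ in range(20): s=d/(1+k*(s**2).sum(1,keepdims=True))
    T=np.array(c["T"]); r=np.c_[s,np.ones(len(s))]@T[:3,:3].T; o=T[:3,3]
    return o+r*((z-o[2])/r[:,2])[:,None]
def proj(c,P):
    T=np.array(c["T"]);K=np.array(c["camera_matrix"]);P=np.asarray(P,float).reshape(-1,3)
    q=(P-T[:3,3])@T[:3,:3]; s=q[:,:2]/q[:,2:]; s=s*(1+c["k1"]*(s**2).sum(1,keepdims=True))
    return s*[K[0,0],K[1,1]]+[K[0,2],K[1,2]]
E
python3 - <<'E'
from h import *
import pickle
for n in("scene","side","wrist"):
    c=grab(n); pickle.dump(c,open(n+".pkl","wb")); cv2.imwrite(f"pics/{n}0.png",c["color"][:,:,::-1]); print(n,np.round(c["T"],2).tolist(),c["camera_matrix"],c["k1"])
print(manip.read_state())
E
```

```text
pics
scene [[-0.31, 0.72, -0.63, 1358.76], [0.95, 0.23, -0.2, 298.09], [0.0, -0.66, -0.75, 1074.18], [0.0, 0.0, 0.0, 1.0]] [[492.31566586   0.         313.44128627]
 [  0.         492.31566586 239.9951439 ]
 [  0.           0.           1.        ]] -0.13686606577990304
side [[0.93, -0.28, 0.23, 219.87], [-0.36, -0.71, 0.6, -744.07], [-0.0, -0.64, -0.77, 1026.35], [0.0, 0.0, 0.0, 1.0]] [[488.07419124   0.         315.081023  ]
 [  0.         488.07419124 235.65130257]
 [  0.           0.           1.        ]] -0.04168761465611844
wrist [[1.0, 0.0, -0.0, 550.2], [0.0, -0.97, -0.26, 74.56], [-0.0, 0.26, -0.97, 383.96], [0.0, 0.0, 0.0, 1.0]] [[338.09172544   0.         322.58049279]
 [  0.         338.09172544 237.9422084 ]
 [  0.           0.           1.        ]] -0.04847836623711437
{'clock': 0.15, 'joints': array([-6.66065664e-02,  3.00342742e-01,  1.52139972e+00, -2.80832870e-05,
        1.32069702e+00, -6.65943649e-02]), 'qd': array([ 3.63008312e-06, -2.30157541e-03, -3.70991787e-03, -5.44185048e-04,
       -1.16607784e-03, -1.00120283e-03]), 'effort': array([-2.50185103e-04, -5.31960297e+01, -3.52822959e+01,  7.07691838e-02,
        2.35654798e-02, -3.66386917e-05]), 'eef_pos': array([ 5.49815487e+02, -1.61721754e-03,  2.05033465e+02]), 'eef_rot': array([-3.14074590e+00, -2.92087356e-05,  1.57079107e+00]), 'wrist_force': array([-0.06949491,  0.13431627, -0.60129611]), 'moment': array([0.00718983, 0.07290248, 0.03361277]), 'finger_force': 0.0, 'finger_gap': 94.06522415392764}
```

View pics/scene0.png

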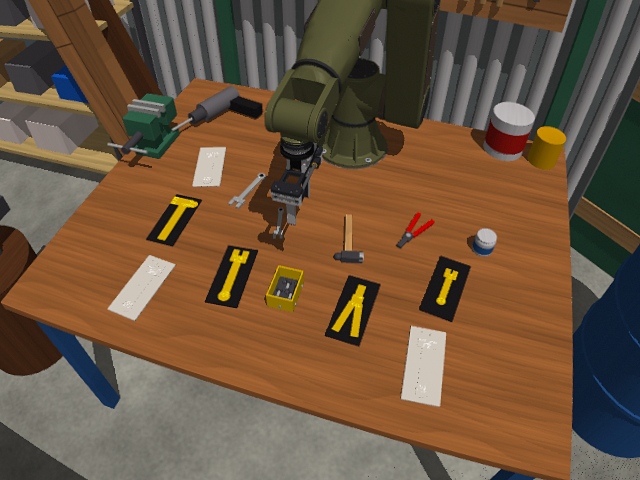

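View pics/side0.png

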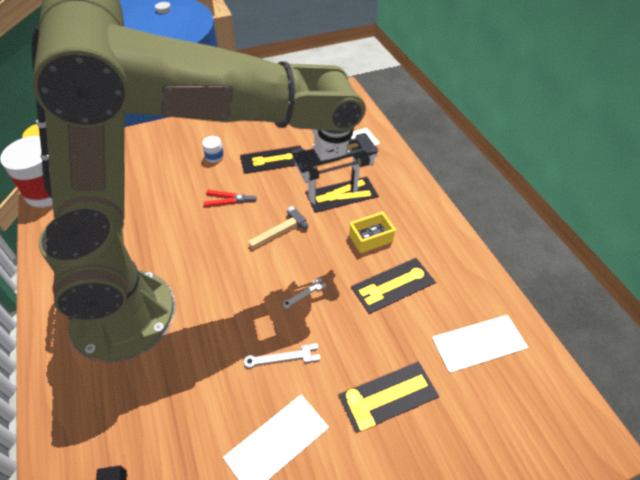

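Scene picture: the hammer is at (350,240), the large spanner at (247,190), the small spanner at (280,225) under the gripper, and the pliers at (415,230). The mats are hammer (175,220), large spanner (232,276), pliers (353,310) and small spanner (446,288). Things to leave alone or ignore: the bin at (285,288), the tin at (485,241), and the white decoys at (209,166), (142,287) and (425,365).

The side view agrees: large spanner (282,357), small (303,294), hammer (278,230), pliers (230,198).

Possible confusions:
- The two spanners, scene (247,190) and (280,225), which I'll separate by length.
- The large mat at (232,276) against the small mat at (446,288) and the white ones.

Next I'll measure all of these.

```bash
cat > meas.py <<'E'
from h import *
def comp(mask,seed,rad=25):
    n,l,st,ce=cv2.connectedComponentsWithStats(mask.astype(np.uint8),connectivity=8)
    ys,xs=np.nonzero(l); d=np.hypot(xs-seed[0],ys-seed[1]); ok=d<rad
    if not ok.any(): return None
    ids=l[ys[ok],xs[ok]]; b=np.bincount(ids); i=max(set(ids),key=lambda i:st[i,4]); return l==i
def rect(c,m,z,hint=None):
    ct=max(cv2.findContours(m.astype(np.uint8),cv2.RETR_EXTERNAL,cv2.CHAIN_APPROX_NONE)[0],key=cv2.contourArea)
    P=pts_on_plane(c,ct.reshape(-1,2),z)[:,:2]
    r=cv2.minAreaRect(P.astype(np.float32)); bx=cv2.boxPoints(r)
    e=bx[1]-bx[0]; f=bx[2]-bx[1]
    v=e if np.hypot(*e)>np.hypot(*f) else f
    L=sorted([np.hypot(*e),np.hypot(*f)])[::-1]; v=v/np.hypot(*v)
    if hint is not None:
        h=pts_on_plane(c,[hint],z)[0,:2]-np.array(r[0])
        if h@v<0: v=-v
    return np.array(r[0]),np.degrees(np.arctan2(v[1],v[0])),L,v,P
def masks(c):
    hsv=cv2.cvtColor(c["color"],cv2.COLOR_RGB2HSV); H,S,V=[hsv[:,:,i].astype(int) for i in range(3)]
    return dict(black=(V<45)|((H>22)&(H<35)&(S>180)&(V>120)), yellow=(H>22)&(H<35)&(S>180)&(V>120),
      steel=(S<90)&(V>40)&(V<=255), red=((H<6)|(H>174))&(S>180)&(V>90), pale=(H>10)&(H<25)&(S<150)&(V>140))
E
python3 - <<'E'
from meas import *; import pickle
S=pickle.load(open("scene.pkl","rb"));D=pickle.load(open("side.pkl","rb"))
mats=dict(hammer=((178,217),(182,200),(388,396),(357,407)),big=((233,270),(240,255),(393,285),(370,294)),small=((447,285),(452,270),(272,160),(255,161)),pliers=((358,300),(362,285),(345,195),(355,188)))
for k,(a,b,a2,b2) in mats.items():
    for c,s,h in((S,a,b),(D,a2,b2)):
        M=masks(c); m=comp(M["black"],s,8); 
        if m is None: print(k,None);continue
        r=rect(c,m,4,h); print(k,"mat",np.round(r[0],1),np.round(r[1],1),np.round(r[2],1), m.sum())
        y=rect(c,comp(M["yellow"],s,8),4,h); print("   yel",np.round(y[0],1),np.round(y[1],1),np.round(y[2],1))
tools=dict(hammer=("pale",20,(348,230),(350,257),(270,235),(297,217)),big=("steel",9,(247,190),(237,203),(282,357),(312,354)),small=("steel",9,(280,228),(279,240),(303,294),(320,287)),pliers=("red",10,(420,228),(405,240),(225,198),(248,199)))
for k,(mk,z,a,b,a2,b2) in tools.items():
    for c,s,h in((S,a,b),(D,a2,b2)):
        m=comp(masks(c)[mk],s,10)
        if m is None: print(k,None);continue
        r=rect(c,m,z,h); print(k,np.round(r[0],1),np.round(r[1],1),np.round(r[2],1),m.sum())
E
```

```text
hammer mat [ 514.2 -418.5] -178.3 [200.   92.1] 1305
   yel [ 510.2 -434. ] 170.4 [177.8  87.9]
hammer None
big mat [ 655.6 -161.5] -174.3 [199.7  89.2] 1801
   yel [ 652.2 -161.1] -171.8 [177.   46.9]
big None
small mat [517.1 400.9] 172.0 [198.5  89.3] 1879
   yel [515.  402.6] 173.6 [126.4  33.6]
small None
pliers mat [658.9 180.6] 178.0 [199.1  88.6] 2108
   yel [661.1 192.6] 168.7 [159.9  67.3]
pliers None
hammer [418.1 100.5] 15.0 [140.7  17.3] 233
hammer [344.4 -10.8] 89.8 [1474.  1182.9] 119357
big [ 330.2 -249.2] -12.6 [174.7  43.1] 313
big [ 325.5 -252.5] -12.1 [173.2  45.6] 854
small [ 372.6 -112. ] 14.9 [134.5  98.2] 441
small [ 430.4 -108.4] 12.5 [123.4  32.7] 370
pliers [327.6 304.9] -32.2 [96.1 16.6] 122
pliers [315.3 291.7] -12.7 [86.4 65.3] 275
```

View pics/wrist0.png

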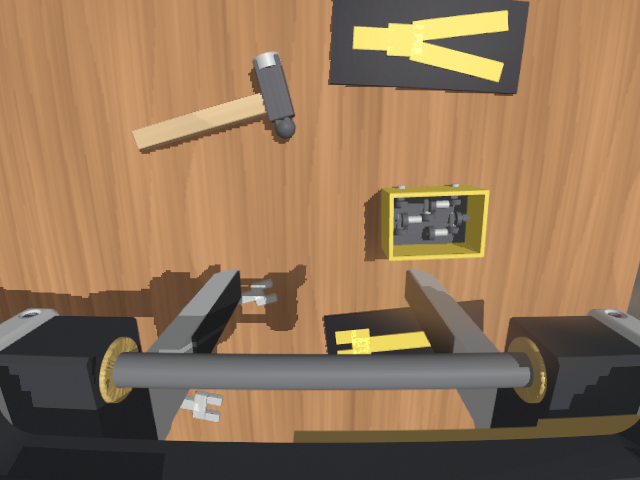

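```bash
python3 - <<'E'
from h import *; import pickle
for n in("scene","side","wrist"):
    c=pickle.load(open(n+".pkl","rb")); hsv=cv2.cvtColor(c["color"],cv2.COLOR_RGB2HSV)
    for nm,p in dict(hmat=(514,-380,4),bmat=(655,-125,4),smat=(517,430,4),pmat=(700,180,4),bench=(560,100,0),big=(330,-249,9),pale=(418,100,20),red=(327,305,10),bin=(650,-40,50)).items():
        u=proj(c,[p])[0].round().astype(int)
        if 0<=u[0]<640 and 0<=u[1]<480: print(n,nm,u,hsv[u[1],u[0]])
E
```

```text
scene hmat [185 221] [165  21  24]
scene bmat [244 278] [135  19  27]
scene smat [456 290] [160  32  24]
scene pmat [349 321] [135  20  25]
scene bench [334 273] [ 13 177 154]
scene big [249 189] [ 30   6 159]
scene pale [348 231] [ 16 138 175]
scene red [422 228] [  0 255 200]
scene bin [273 274] [ 11 167 136]
side hmat [381 379] [143  11  95]
side bmat [387 272] [135  17  89]
side smat [271 153] [120  22  59]
side pmat [355 190] [150   5 142]
side bench [321 222] [ 15 132 247]
side big [283 355] [ 90   1 254]
side pale [272 231] [ 24  76 254]
side red [222 193] [  1 196 254]
side bin [373 238] [ 23 186 207]
wrist hmat [298 471] [105  23  45]
wrist bmat [407 315] [13 99 93]
wrist pmat [468  45] [120   3  84]
wrist bench [332 124] [ 14 124 194]
wrist big [159 398] [  0   0 107]
wrist pale [195 124] [ 18  84 215]
wrist bin [418 262] [ 14 120 195]
```

Wrist view: the hammer is clear at (215,105), with its head to the right at (275,95). The pliers mat is at (430,45) with its jaws to the left, and the bin is at (437,225). The gripper hides the image bottom, so objects should sit ahead of it along tool +x. I'll refine the masks and measure in all three views.

```bash
cat >> meas.py <<'E'
def masks(c,wood=95):
    hsv=cv2.cvtColor(c["color"],cv2.COLOR_RGB2HSV); H,S,V=[hsv[:,:,i].astype(int) for i in range(3)]
    y=(H>22)&(H<34)&(S>110)&(V>120)
    return dict(yellow=y,black=((S<60)&(V<150))|y,steel=(S<70)&(V>40),red=((H<6)|(H>174))&(S>150)&(V>90),pale=(H>14)&(H<28)&(S<wood)&(S>50)&(V>150))
def matpose(c,xy,th):
    "yellow seed and mat near xy (mat centre), heading th deg approx"
    M=masks(c); u=proj(c,[[*xy,4]])[0]
    m=comp(M["black"],u,10)
    if m is None: return None
    v=np.array([np.cos(np.radians(th)),np.sin(np.radians(th))])
    r=rect(c,m,4); w=r[3]; s=1 if w@v>0 else -1
    return np.round(r[0],1),np.round(np.degrees(np.arctan2(s*w[1],s*w[0])),1),np.round(r[2],1)
MATS=dict(hammer=((514.2,-418.5),-178.3,38),big=((655.6,-161.5),-174.3,30),small=((517.1,400.9),172,16),pliers=((658.9,180.6),178,25))
E
python3 - <<'E'
from meas import *; import pickle
for n in("scene","side","wrist"):
    c=pickle.load(open(n+".pkl","rb"))
    for k,(xy,th,o) in MATS.items():
        u=proj(c,[[*xy,4]])[0]
        if 0<u[0]<640 and 0<u[1]<480: print(n,k,matpose(c,xy,th))
    M=masks(c)
    for k,xyz in dict(hammer=(418,100,20),).items():
        m=comp(masks(c,150 if n=="scene" else 95)["pale"],proj(c,[xyz])[0],10)
        if m is not None: r=rect(c,m,20,proj(c,[(467,114,20)])[0]); print(n,k,r[:3],m.sum())
    m=comp(M["red"],proj(c,[(325,303,10)])[0],40) if n!="wrist" else None
    if m is not None:
        ys,xs=np.nonzero(M["red"]&(np.hypot(*(np.indices(m.shape)[::-1]-proj(c,[(325,303,10)])[0][:,None,None]))<45)); P=pts_on_plane(c,np.c_[xs,ys],10)[:,:2]
        print(n,"red",P.mean(0).round(1),cv2.minAreaRect(P.astype(np.float32)))
E
```

```text
scene hammer (array([ 517.3, -417.6]), np.float32(-177.3), array([194.3,  90.8], dtype=float32))
scene big (array([ 655.3, -161.9]), np.float32(-173.9), array([198.5,  88.5], dtype=float32))
scene small (array([516.9, 400.8]), np.float32(172.2), array([197.8,  87.2], dtype=float32))
scene pliers (array([659.1, 180.9]), np.float32(177.6), array([198. ,  87.9], dtype=float32))
scene hammer (array([418.10186768, 100.52073669]), np.float32(15.002113), [np.float32(140.72546), np.float32(17.233181)]) 231
scene red [320.6 291.5] ((321.0113830566406, 289.71734619140625), (59.38420104980469, 97.16645050048828), 67.09349060058594)
side hammer (array([ 512., -419.]), np.float32(-178.5), array([196.8,  89.3], dtype=float32))
side big (array([ 651.9, -163.9]), np.float32(-173.7), array([195.8,  87. ], dtype=float32))
side small (array([707.8, 339.2]), np.float32(-158.6), array([518.3, 411.3], dtype=float32))
side pliers (array([707.8, 339.2]), np.float32(-158.6), array([518.3, 411.3], dtype=float32))
side hammer (array([420.06661987, 101.40222168]), np.float32(15.818309), [np.float32(141.48143), np.float32(19.865955)]) 263
side red [316.7 284.8] ((317.736083984375, 285.6446228027344), (65.17793273925781, 89.97679138183594), 69.10836791992188)
wrist big (array([ 544. , -241.9]), np.float32(-179.9), array([1017.1,  362.7], dtype=float32))
wrist pliers (array([658.9, 182.2]), np.float32(177.8), array([199.5,  90. ], dtype=float32))
wrist hammer (array([421.33181763, 102.81731415]), np.float32(14.563499), [np.float32(142.7536), np.float32(19.709475)]) 2642
```

```bash
python3 -m creep '0.9 -0.18 0 0 0 0;0.9 -0.18 0 0 0 0;0.9 -0.18 0 0 0 0;0.9 -0.18 0 0 0 0;0.9 -0.18 0 0 0 0;0.9 -0.18 0 0 0 0;0.9 -0.18 0 0 0 0;0 0 0 0 0 0;0 0 0 0 0 0'
python3 -c "
from h import *; import pickle
c=grab('wrist');pickle.dump(c,open('wC.pkl','wb'));cv2.imwrite('pics/wC.png',c['color'][:,:,::-1])"
python3 -m creep '-1 0 0 0 0 0;-1 0 0 0 0 0;-1 0 0 0 0 0;-1 0 0 0 0 0;-1 0 0 0 0 0;-1 0 0 0 0 0;-1 0 0 0 0 0;-1 0 0 0 0 0;-1 0 0 0 0 0;-1 0 0 0 0 0;-1 0 0 0 0 0;-1 0 0 0 0 0;-1 0 0 0 0 0;-1 0 0 0 0 0;-1 0 0 0 0 0;0 0 0 0 0 0;0 0 0 0 0 0'
python3 -c "
from h import *; import pickle
c=grab('wrist');pickle.dump(c,open('wB.pkl','wb'));cv2.imwrite('pics/wB.png',c['color'][:,:,::-1])"
```

```text
clock: 1.27
eef_pos: [499.6, 251.5, 205.2]
eef_rot: [-3.141, 0.0, 1.571]
wrist_force: [0.4, 0.4, -0.0]
finger_gap: 94.3
finger_force: 0.0
clock: 3.45
eef_pos: [499.1, -348.0, 205.3]
eef_rot: [-3.141, -0.0, 1.57]
wrist_force: [1.0, 0.2, 1.0]
finger_gap: 93.9
finger_force: 0.0
```

```bash
python3 -m creep '0 0 0 0 0 0.0556;0 0 0 0 0 0.0556;0 0 0 0 0 0.0556;0 0 0 0 0 0.0556;0 0 0 0 0 0.0556;0 0 0 0 0 0.0556;0 0 0 0 0 0.0556;0 0 0 0 0 0.0556;0 0 0 0 0 0.0556;-0.85 0.6 0 0 0 0;-0.85 0.6 0 0 0 0;-0.85 0.6 0 0 0 0;0 0 0 0 0 0;0 0 0 0 0 0'
python3 - <<'E'
from meas import *; import pickle
c=grab('wrist');pickle.dump(c,open('wD.pkl','wb'));cv2.imwrite('pics/wD.png',c['color'][:,:,::-1])
for n in("wB","wC","wD"):
    c=pickle.load(open(n+".pkl","rb"))
    for k,(xy,th,o) in MATS.items():
        u=proj(c,[[*xy,4]])[0]
        if 0<u[0]<640 and 0<u[1]<330: print(n,k,matpose(c,xy,th))
E
python3 -c "
import cv2,numpy as np
a=[cv2.resize(cv2.imread(f'pics/w{k}.png')[:360],(533,300)) for k in 'BC']
cv2.imwrite('pics/BC.png',np.vstack(a))"
```

```text
clock: 5.25
eef_pos: [398.1, -419.2, 205.7]
eef_rot: [3.141, -0.0, -0.001]
wrist_force: [-0.3, -0.0, 0.3]
finger_gap: 94.0
finger_force: 0.0
wB hammer (array([ 494. , -574.1]), np.float32(-180.0), array([1017.8,  394.8], dtype=float32))
wB big (array([ 654.7, -161.8]), np.float32(-173.8), array([199.8,  90. ], dtype=float32))
wC small (array([516.8, 403.1]), np.float32(172.3), array([199.2,  89.8], dtype=float32))
wC pliers (array([494.6,  29.3]), np.float32(-179.9), array([1018.3,  403.3], dtype=float32))
wD hammer (array([ 514.4, -417.6]), np.float32(-178.5), array([199.1,  89.3], dtype=float32))
```

View pics/BC.png

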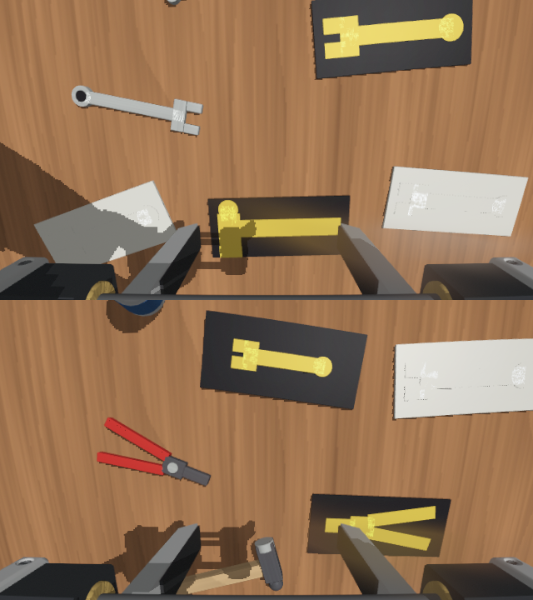

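Picture BC:
- Top half (view B): the large spanner is at (135,108), jaws right. Its mat is at (392,35), jaws left and eye tail right. The white decoy mats are separate.
- Bottom half (view C): the pliers are at (155,455), jaws right. The small-spanner mat is at (283,360), jaws left.

All mats measure 200×90 to within 1 mm.

```bash
cat >> meas.py <<'E'
EXT=dict(big=(-115,55,9),small=(-76,44,9),pliers=(-103,50,12),hammer=(-123,47,20))
MATW=dict(hammer=((514.4,-417.6),-178.4),big=((654.7,-161.8),-173.8),small=((516.8,403.1),172.3),pliers=((658.9,182.2),177.8))
TH=dict(hammer=14.8,big=-12.4,small=12.5,pliers=-22)
def target(k):
    (x,y),t=MATW[k]; o=MATS[k][2]; a=np.radians(t); return np.array([x+o*np.cos(a),y+o*np.sin(a)]),t
def toolpose(c,k,xy,th,win=120,m=None):
    "PCA axis + extents; xy ~ object origin"
    lo,hi,z=EXT[k]
    hsv=cv2.cvtColor(c["color"],cv2.COLOR_RGB2HSV); M=masks(c)
    if m is None:
        m0=M["steel"] if k!="pliers" else (hsv[:,:,1]<70)|M["red"]
        m=comp(cv2.morphologyEx(m0.astype(np.uint8),cv2.MORPH_CLOSE,np.ones((3,3)))>0,proj(c,[[*xy,z]])[0],10)
    ys,xs=np.nonzero(m); P=pts_on_plane(c,np.c_[xs,ys],z)[:,:2]
    mu=P.mean(0); w,V=np.linalg.eigh(np.cov((P-mu).T)); v=V[:,1]
    h=np.array([np.cos(np.radians(th)),np.sin(np.radians(th))]); v=v if v@h>0 else -v
    s=(P-mu)@v; n=np.array([-v[1],v[0]]); t=(P-mu)@n
    a,b=s.min(),s.max(); org=mu+v*((a+b)/2-(lo+hi)/2)+n*0
    return org.round(1),round(float(np.degrees(np.arctan2(v[1],v[0]))),1),round(float(b-a),1),(t.min().round(1),t.max().round(1))
def go(xy,yaw=None):
    "print tool-frame units: first turn to yaw, then shift"
    s=manip.read_state(); p=s["eef_pos"]; y0=np.degrees(s["eef_rot"][2])
    if yaw is None: yaw=y0
    d=np.array(xy)-p[:2]; a=np.radians(yaw); print("at",p.round(1),"yaw",y0.round(2),"j",np.degrees(s["joints"][[0,5]]).round(0),
     "turn az total",round((y0-yaw)/180,4),"or",round(((y0-yaw)%360)/180,4),"shift units",round((d@[np.cos(a),np.sin(a)])/40,3),round((d@[np.sin(a),-np.cos(a)])/40,3),"dist",np.hypot(*d).round(0))
E
python3 - <<'E'
from meas import *; import pickle
B,C=[pickle.load(open(f"w{k}.pkl","rb")) for k in "BC"]
print("big",toolpose(B,"big",(352,-257),-12.4)); print("pliers",toolpose(C,"pliers",(345,277),-22))
for k in MATW: print(k,target(k)[0].round(1),target(k)[1])
go((471.2,115.8),194.8)
E
```

```text
big (array([ 357.6, -256.8]), -11.8, 170.8, (np.float64(-20.4), np.float64(19.9)))
pliers (array([373.3, 270.9]), -22.8, 152.1, (np.float64(-32.7), np.float64(29.5)))
hammer [ 476.4 -418.7] -178.4
big [ 624.9 -165. ] -173.8
small [500.9 405.2] 172.3
pliers [633.9 183.2] 177.8
at [ 398.3 -419.   205.6] yaw -0.01 j [-50.  40.] turn az total -1.0823 or 0.9177 shift units -5.178 12.462 dist 540.0
```

```bash
python3 -m creep '0 0 0 0 0 -0.0412;0 0 0 0 0 -0.0412;0.37 -0.89 0 0 0 0;0.37 -0.89 0 0 0 0;0.37 -0.89 0 0 0 0;0.37 -0.89 0 0 0 0;0.37 -0.89 0 0 0 0;0.37 -0.89 0 0 0 0;0.37 -0.89 0 0 0 0;0.37 -0.89 0 0 0 0;0.37 -0.89 0 0 0 0;0.37 -0.89 0 0 0 0;0.37 -0.89 0 0 0 0;0.37 -0.89 0 0 0 0;0.37 -0.89 0 0 0 0;0.37 -0.89 0 0 0 0;0 0 0 0 0 0;0 0 0 0 0 0'
python3 -c "
from meas import *; go((471.2,115.8),14.8)
c=grab('wrist');cv2.imwrite('pics/h1.png',c['color'][:,:,::-1])"
```

```text
clock: 7.55
eef_pos: [470.6, 115.2, 205.4]
eef_rot: [3.141, 0.0, 0.259]
wrist_force: [0.2, -0.4, 0.4]
finger_gap: 94.1
finger_force: 0.0
at [470.6 115.2 205.4] yaw 14.84 j [ 9. 85.] turn az total 0.0002 or 0.0002 shift units 0.017 -0.012 dist 1.0
```

View pics/h1.png

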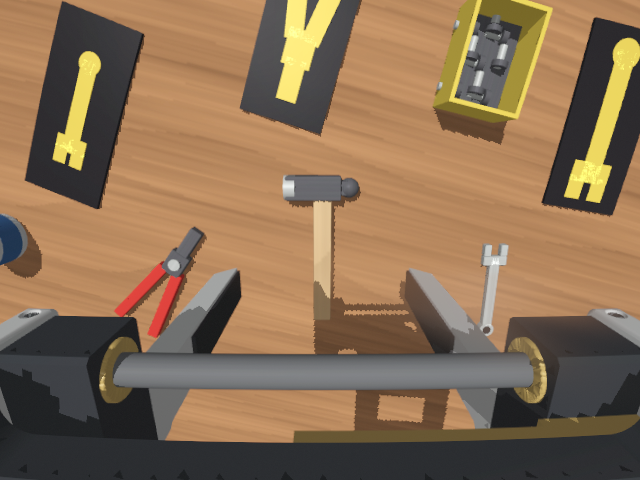

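The hammer is centred at col 322 with its head at row 187, and its axis lines up with the gripper. The small spanner is fully visible at (490,290). I'll check both numerically, then descend.

```bash
python3 - <<'E'
from meas import *; import pickle
c=grab('wrist');pickle.dump(c,open('wE.pkl','wb')); M=masks(c)
m=comp(M["steel"],(312,187),5); ys,xs=np.nonzero(m); P=pts_on_plane(c,np.c_[xs,ys],25)[:,:2]-[471.2,115.8]
a=np.radians(14.8);s=P@[np.cos(a),np.sin(a)];t=P@[-np.sin(a),np.cos(a)]
print("head x",s.min(),s.max(),"y",t.min(),t.max())
m=comp(M["pale"],(322,250),5); ys,xs=np.nonzero(m); P=pts_on_plane(c,np.c_[xs,ys],20)[:,:2]-[471.2,115.8]
print("handle y", np.percentile(P@[-np.sin(a),np.cos(a)],[0,50,100]))
print("small",toolpose(c,"small",(446,-105),12.5))
E
```

```text
head x 20.701386369220945 47.144010602196445 y -37.473110412181775 42.30433291849728
handle y [-9.17387972 -0.27620359  9.98334947]
small (array([211.4,  50.2]), -69.9, 1001.2, (np.float64(-194.3), np.float64(217.7)))
```

```bash
python3 -m creep '0 0 0.9 0 0 0;0 0 0.9 0 0 0;0 0 0.9 0 0 0;0 0 0.9 0 0 0;0 0 0.7 0 0 0;0 0 0.4 0 0 0;0 0 0.3 0 0 0;0 0 0 0 0 0;0 0 0 0 0 0'
```

```text
clock: 8.78
eef_pos: [471.4, 114.9, 6.2]
eef_rot: [3.141, -0.001, 0.258]
wrist_force: [0.8, 0.6, 0.2]
finger_gap: 94.0
finger_force: 0.0
```

```bash
python3 -m creep '0 0 0.05 0 0 0;0 0 0 0 0 0;0 0 0 0 0 0;0 0 0 0 0 0;0 0 0 0 0 0;0 0 0 0 0 0;0 0 0 0 0 0;0 0 0 0 0 0' 1 40
```

```text
clock: 9.78
eef_pos: [470.9, 114.9, 3.4]
eef_rot: [-3.142, 0.0, 0.258]
wrist_force: [-0.6, 0.4, 0.4]
finger_gap: 19.6
finger_force: 40.0
```

```bash
python3 -m creep '0 0 -0.6 0 0 0;0 0 -0.9 0 0 0;0 0 -0.9 0 0 0;0 0 -0.9 0 0 0;0 0 0 0 0 -0.0579;0 0 0 0 0 -0.0579;0 0 0 0 0 -0.0579;0 0 0 0 0 -0.0579;0 0 0 0 0 -0.0579;0 0 0 0 0 -0.0579;0 0 0 0 0 -0.0579;0 0 0 0 0 -0.0579;0 0 0 0 0 -0.0579;0 0 0 0 0 -0.0579;0 0 0 0 0 -0.0579;0 0 0 0 0 -0.0579;0 0 0 0 0 -0.0579;0 0 0 0 0 -0.0579;0 0 0 0 0 -0.0579;0 0 0 0 0 -0.0579'
python3 -m creep '0.017 -0.953 0 0 0 0;0.017 -0.953 0 0 0 0;0.017 -0.953 0 0 0 0;0.017 -0.953 0 0 0 0;0.017 -0.953 0 0 0 0;0.017 -0.953 0 0 0 0;0.017 -0.953 0 0 0 0;0.017 -0.953 0 0 0 0;0.017 -0.953 0 0 0 0;0.017 -0.953 0 0 0 0;0.017 -0.953 0 0 0 0;0.017 -0.953 0 0 0 0;0.017 -0.953 0 0 0 0;0.017 -0.953 0 0 0 0;0 0 0 0 0 0;0 0 0 0 0 0'
python3 -c "
from meas import *; go((476.4,-418.7),181.6)"
```

```text
clock: 12.28
eef_pos: [470.4, 114.8, 134.8]
eef_rot: [-3.141, -0.001, -3.109]
wrist_force: [0.0, -0.6, -6.0]
finger_gap: 19.6
finger_force: 40.0
clock: 14.28
eef_pos: [475.1, -418.2, 134.5]
eef_rot: [3.14, -0.001, -3.115]
wrist_force: [-0.6, -0.3, -5.0]
finger_gap: 19.5
finger_force: 40.0
at [ 475.1 -418.2  134.5] yaw -178.49 j [ -45. -136.] turn az total -2.0005 or 1.9995 shift units -0.031 -0.012 dist 1.0
```

```bash
python3 -m creep '-0.03 -0.01 0.8 0 0 0;0 0 0.9 0 0 0;0 0 0.7 0 0 0;0 0 0.4 0 0 0;0 0 0.2 0 0 0;0 0 0.13 0 0 0;0 0 0 0 0 0;0 0 0 0 0 0'
```

```text
clock: 15.28
eef_pos: [476.9, -419.5, 11.0]
eef_rot: [-3.141, 0.001, -3.115]
wrist_force: [0.1, -0.3, -4.8]
finger_gap: 19.5
finger_force: 40.0
```

Lowering 3 mm more, then releasing, rising and backing off to look.

```bash
python3 -m creep '0 0 0.05 0 0 0;0 0 0.03 0 0 0;0 0 0 0 0 0;0 0 0 0 0 0'
python3 -m creep '0 0 0 0 0 0;0 0 0 0 0 0;0 0 0 0 0 0;0 0 0 0 0 0;0 0 0 0 0 0;0 0 -0.5 0 0 0;0 0 -0.9 0 0 0;0 0 -0.9 0 0 0;0 0 -0.9 0 0 0;0 0 -0.9 0 0 0' 0
python3 -m creep '-0.7 0 0 0 0 0;-0.7 0 0 0 0 0;-0.7 0 0 0 0 0;0 0 0 0 0 0'
python3 -c "
from meas import *
c=grab('wrist');cv2.imwrite('pics/h2.png',c['color'][:330,:,::-1])"
```

```text
clock: 15.78
eef_pos: [476.7, -419.3, 7.5]
eef_rot: [-3.141, 0.0, -3.115]
wrist_force: [-2.6, 2.5, 2.8]
finger_gap: 19.5
finger_force: 40.0
clock: 17.02
eef_pos: [476.6, -419.2, 174.0]
eef_rot: [-3.14, 0.001, -3.115]
wrist_force: [0.5, -0.4, -0.2]
finger_gap: 94.5
finger_force: 0.0
clock: 17.52
eef_pos: [561.8, -416.5, 171.9]
eef_rot: [-3.141, 0.001, -3.114]
wrist_force: [-0.6, -0.2, 0.1]
finger_gap: 94.0
finger_force: 0.0
```

View pics/h2.png

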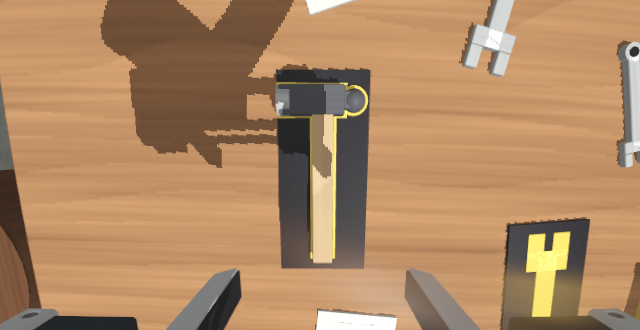

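The hammer sits centred inside its outline, head at (320,100) and handle down to (322,262), with an even yellow rim. The large spanner is next.

```bash
python3 -m creep '0 0 0 0 0 0.0372;0 0 0 0 0 0.0372;0.83 0.41 0 0 0 0;0.83 0.41 0 0 0 0;0.83 0.41 0 0 0 0;0.83 0.41 0 0 0 0;0.83 0.41 0 0 0 0;0.83 0.41 0 0 0 0;0.83 0.41 0 0 0 0;0 0 0 0 0 0;0 0 0 0 0 0'
python3 -c "
from meas import *; go((357.6,-256.8),168.2)
c=grab('wrist');cv2.imwrite('pics/b1.png',c['color'][:,:,::-1])
M=masks(c);print(np.round(proj(c,[(357.6,-256.8,9),(357.6-115*.979,-256.8+115*.2045,9)]),0))
m=comp(M['steel'],proj(c,[(357.6-80*.979,-256.8+80*.2045,9)])[0],8);ys,xs=np.nonzero(m);P=pts_on_plane(c,np.c_[xs,ys],9)[:,:2]-[357.6,-256.8];s=P@[.979,-.2045];t=P@[.2045,.979]
print(s.min(),t[s<-60].mean(),t[s>-30].mean() if (s>-30).any() else None,s.max())
"
```

```text
clock: 18.95
eef_pos: [357.0, -257.4, 171.8]
eef_rot: [-3.141, 0.001, 2.934]
wrist_force: [-0.0, -0.7, -1.0]
finger_gap: 94.0
finger_force: 0.0
at [ 357.  -257.4  171.8] yaw 168.09 j [ -41. -119.] turn az total -0.0006 or 1.9994 shift units -0.012 0.018 dist 1.0
[[323. 222.]
 [323. 105.]]
-116.46891312206566 0.004698145992461918 -0.1381484865155853 53.387058844822946
```

```bash
python3 -m creep '0.01 0.02 0.9 0 0 0;0 0 0.9 0 0 0;0 0 0.9 0 0 0;0 0 0.7 0 0 0;0 0 0.4 0 0 0;0 0 0.25 0 0 0;0 0 0.12 0 0 0;0 0 0 0 0 0;0 0 0 0 0 0'
```

```text
clock: 20.12
eef_pos: [356.9, -256.2, 4.7]
eef_rot: [-3.141, 0.001, 2.934]
wrist_force: [-0.4, 0.7, 0.6]
finger_gap: 93.9
finger_force: 0.0
```

```bash
python3 -m creep '0 0 0.04 0 0 0;0 0 0 0 0 0;0 0 0 0 0 0;0 0 0 0 0 0;0 0 0 0 0 0;0 0 0 0 0 0;0 0 0 0 0 0;0 0 0 0 0 0' 1 40
python3 -m creep '0 0 -0.6 0 0 0;0 0 -0.9 0 0 0;0 0 -0.9 0 0 0;0 0 -0.9 0 0 0;0 0 0 0 0 0.05625;0 0 0 0 0 0.05625;0 0 0 0 0 0.05625;0 0 0 0 0 0.05625;0 0 0 0 0 0.05625;0 0 0 0 0 0.05625;0 0 0 0 0 0.05625;0 0 0 0 0 0.05625;0 0 0 0 0 0.05625;0 0 0 0 0 0.05625;0 0 0 0 0 0.05625;0 0 0 0 0 0.05625;0 0 0 0 0 0.05625;0 0 0 0 0 0.05625;0 0 0 0 0 0.05625;0 0 0 0 0 0.05625'
python3 -c "
from meas import *; go((624.9,-165),6.2)"
```

```text
clock: 21.12
eef_pos: [356.6, -256.0, 2.6]
eef_rot: [3.142, -0.0, 2.934]
wrist_force: [-0.0, -0.2, 0.3]
finger_gap: 17.2
finger_force: 0.2
clock: 23.62
eef_pos: [356.4, -255.8, 134.4]
eef_rot: [-3.141, 0.001, 0.101]
wrist_force: [-0.1, 0.8, -1.9]
finger_gap: 15.2
finger_force: 40.0
at [ 356.4 -255.8  134.4] yaw 5.78 j [-40.  44.] turn az total -0.0023 or 1.9977 shift units 6.918 -1.533 dist 283.0
```

```bash
python3 -m creep '0.865 -0.192 0 0 0 -0.0023;0.865 -0.192 0 0 0 0;0.865 -0.192 0 0 0 0;0.865 -0.192 0 0 0 0;0.865 -0.192 0 0 0 0;0.865 -0.192 0 0 0 0;0.865 -0.192 0 0 0 0;0.865 -0.192 0 0 0 0;0 0 0 0 0 0;0 0 0 0 0 0'
python3 -c "
from meas import *; go((624.9,-165),6.2)
c=grab('side');u=proj(c,[(620,-165,135)])[0].astype(int);print(u)
cv2.imwrite('pics/b2.png',cv2.resize(c['color'][u[1]-90:u[1]+90,u[0]-120:u[0]+120,::-1],(640,480)))"
```

```text
clock: 24.88
eef_pos: [624.0, -163.8, 134.0]
eef_rot: [-3.141, 0.001, 0.114]
wrist_force: [-0.7, -0.4, -1.5]
finger_gap: 15.1
finger_force: 40.0
at [ 624.  -163.8  134. ] yaw 6.53 j [-18.  66.] turn az total 0.0019 or 0.0019 shift units 0.018 0.033 dist 2.0
[387 256]
```

View pics/b2.png

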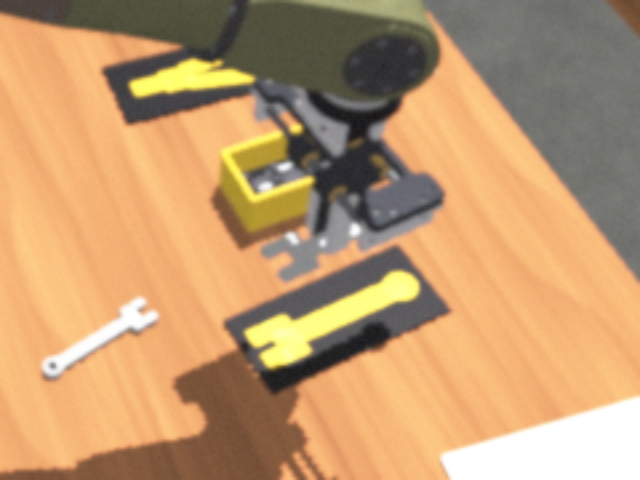

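The large spanner is held level, jaws left at (290,250), above its mat with the heading matched. The bin is close by on the right, so I'll open only partway on release.

```bash
python3 -m creep '0.02 0.03 0.8 0 0 0.001;0 0 0.9 0 0 0;0 0 0.7 0 0 0;0 0 0.4 0 0 0;0 0 0.23 0 0 0;0 0 0 0 0 0;0 0 0 0 0 0'
python3 -m creep '0 0 0.06 0 0 0;0 0 0.06 0 0 0;0 0 0 0 0 0'
python3 - <<'E'
from meas import *; import pickle
go((624.9,-165),6.2)
c=pickle.load(open("wrist.pkl","rb"));print("bin corners",pts_on_plane(c,[(388,190),(488,190),(485,258),(390,260)],50).round(0)[:,:2].tolist())
E
```

```text
clock: 25.8
eef_pos: [626.1, -165.0, 14.5]
eef_rot: [3.141, -0.001, 0.111]
wrist_force: [0.5, -0.6, -2.3]
finger_gap: 14.9
finger_force: 40.0
clock: 26.18
eef_pos: [625.6, -164.8, 8.5]
eef_rot: [-3.142, 0.0, 0.111]
wrist_force: [-0.2, -1.0, -0.8]
finger_gap: 15.3
finger_force: 40.0
at [ 625.6 -164.8    8.5] yaw 6.35 j [-18.  66.] turn az total 0.0008 or 0.0008 shift units -0.017 0.004 dist 1.0
bin corners [[615.0, 35.0], [715.0, 36.0], [721.0, -36.0], [620.0, -38.0]]
```

```bash
python3 -m creep '-0.01 0 0.035 0 0 0;0 0 0 0 0 0;0 0 0 0 0 0'
python3 -m creep '0 0 0 0 0 0;0 0 0 0 0 0;0 0 0 0 0 0;0 0 0 0 0 0;0 0 0 0 0 0;0 0 -0.5 0 0 0;0 0 -0.9 0 0 0;0 0 -0.9 0 0 0;0 0 -0.9 0 0 0;0 0 -0.9 0 0 0' 0.5
python3 -m creep '-0.9 0 0 0 0 0;-0.9 0 0 0 0 0;-0.9 0 0 0 0 0;0 0 0 0 0 0;0 0 0 0 0 0'
python3 - <<'E'
from meas import *
c=grab('wrist');cv2.imwrite('pics/b3.png',c['color'][:330,:,::-1])
M=masks(c);T,t=target("big");a=np.radians(t)
m=comp(M['steel']&(c["color"].min(2)>110),proj(c,[[*(T-60*np.array([np.cos(a),np.sin(a)])),13]])[0],8)
ys,xs=np.nonzero(m);P=pts_on_plane(c,np.c_[xs,ys],13)[:,:2]-T;s=P@[np.cos(a),np.sin(a)];t=P@[-np.sin(a),np.cos(a)]
print("x",s.min(),s.max(),"y tail",t[s<-40].mean(),"shank",t[(s>-40)&(s<10)].mean(),"mat",matpose(c,MATW["big"][0],-173.8))
go((446,-104),12.5)
E
```

```text
clock: 26.55
eef_pos: [625.6, -164.9, 8.0]
eef_rot: [3.141, -0.001, 0.111]
wrist_force: [-2.4, 0.8, 6.2]
finger_gap: 15.1
finger_force: 40.0
clock: 27.8
eef_pos: [625.2, -164.8, 174.2]
eef_rot: [3.141, -0.001, 0.111]
wrist_force: [0.1, 0.5, 0.0]
finger_gap: 47.1
finger_force: 0.0
clock: 28.42
eef_pos: [518.5, -176.9, 172.4]
eef_rot: [3.141, -0.002, 0.111]
wrist_force: [-0.4, -0.3, -0.9]
finger_gap: 47.0
finger_force: 0.0
x -98.0183296040193 53.44678318417591 y tail -0.7951837620769034 shank -0.577195865315395 mat (array([ 641.1, -163.3]), np.float32(-173.6), array([170.7,  89.6], dtype=float32))
at [ 518.6 -176.8  172. ] yaw 6.37 j [-23.  61.] turn az total -0.0341 or 1.9659 shift units -1.379 -2.169 dist 103.0
```

View pics/b3.png

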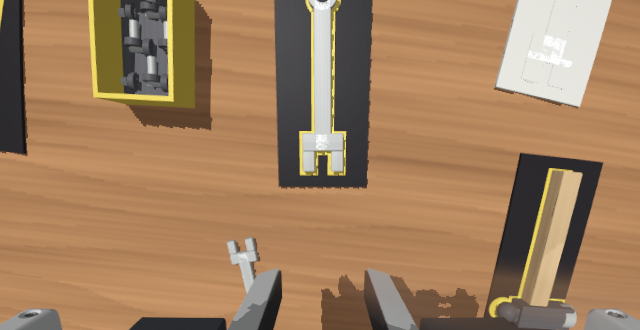

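The large spanner is inside its outline with an even rim: jaws at (322,155), shank at col 322, about 1 mm off. Now the small spanner, measured from the earlier view wE with an ROI.

```bash
python3 - <<'E'
from meas import *; import pickle
c=pickle.load(open("wE.pkl","rb")); hsv=cv2.cvtColor(c["color"],cv2.COLOR_RGB2HSV)
m=(hsv[:,:,1]<70); roi=np.zeros_like(m); roi[235:336,470:520]=1; m&=roi
m=comp(m,(490,280),8); print(m.sum(), np.argwhere(m).min(0),np.argwhere(m).max(0))
cv2.imwrite("pics/s0.png",cv2.resize(c["color"][220:350,440:540,::-1],(400,520)))
print(toolpose(c,"small",(446,-105),12.5,m=m))
E
```

```text
1510 [243 470] [335 507]
(array([449.6, -99.5]), 13.5, 121.2, (np.float64(-15.4), np.float64(17.4)))
```

View pics/s0.png

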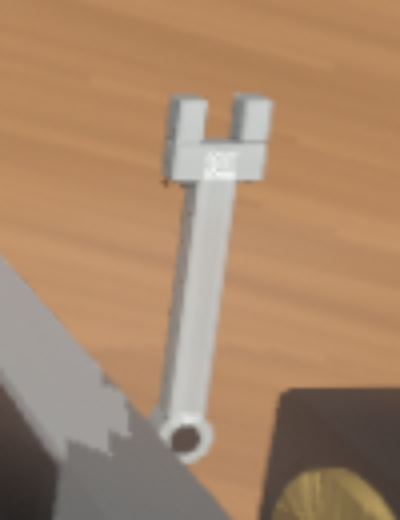

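The crop shows the small spanner, jaws up at (218,135) and eye at (187,437), touching the finger at lower left. That would contaminate the mask, so I'll take one clean look from over it.

```bash
python3 -m creep '0 0 0 0 0 -0.034;-0.74 -0.444 0 0 0 0;-0.74 -0.444 0 0 0 0;-0.74 -0.444 0 0 0 0;-0.74 -0.444 0 0 0 0;-0.74 -0.444 0 0 0 0;0 0 0 0 0 0;0 0 0 0 0 0' 0
python3 - <<'E'
from meas import *; import pickle
c=grab('wrist');pickle.dump(c,open('wF.pkl','wb'));cv2.imwrite('pics/s1.png',c['color'][:,:,::-1])
hsv=cv2.cvtColor(c["color"],cv2.COLOR_RGB2HSV)
m=comp((hsv[:,:,1]<70),proj(c,[(420,-108,9)])[0],8); print(m.sum(),np.argwhere(m).min(0),np.argwhere(m).max(0))
r=toolpose(c,"small",(446,-105),12.5,m=m); print(r)
go(r[0],r[1])
E
```

```text
clock: 29.48
eef_pos: [355.2, -122.3, 171.7]
eef_rot: [3.141, -0.001, 0.218]
wrist_force: [0.1, -0.6, -0.1]
finger_gap: 93.8
finger_force: 0.0
1939 [ 78 307] [205 337]
(array([ 448.2, -102.8]), 15.7, 120.1, (np.float64(-14.0), np.float64(14.0)))
at [ 355.2 -122.3  171.5] yaw 12.49 j [-25.  53.] turn az total -0.0178 or 1.9822 shift units 2.37 0.159 dist 95.0
```

```bash
python3 -m creep '0 0 0 0 0 -0.0178;0.79 0.053 0 0 0 0;0.79 0.053 0 0 0 0;0.79 0.053 0 0 0 0;0 0 0.5 0 0 0;0 0 0.9 0 0 0;0 0 0.9 0 0 0;0 0 0.9 0 0 0;0 0 0 0 0 0;0 0 0 0 0 0'
python3 -c "
from meas import *
go((448.2,-102.8),15.7)"
```

```text
clock: 30.78
eef_pos: [448.1, -102.8, 44.2]
eef_rot: [3.141, -0.001, 0.274]
wrist_force: [-0.3, -0.5, 0.2]
finger_gap: 94.0
finger_force: 0.0
at [ 448.1 -102.8   44.2] yaw 15.68 j [-17.  57.] turn az total -0.0001 or 1.9999 shift units 0.001 0.001 dist 0.0
```

```bash
python3 -m creep '0 0 0.6 0 0 0;0 0 0.3 0 0 0;0 0 0.13 0 0 0;0 0 0 0 0 0;0 0 0 0 0 0'
python3 -m creep '0 0 0 0 0 0;0 0 0 0 0 0;0 0 0 0 0 0;0 0 0 0 0 0;0 0 0 0 0 0;0 0 0 0 0 0;0 0 0 0 0 0;0 0 0 0 0 0;0 0 0 0 0 0;0 0 0 0 0 0;0 0 0 0 0 0' 1 40
python3 -m creep '0 0 -0.6 0 0 0;0 0 -0.9 0 0 0;0 0 -0.9 0 0 0;0 0 -0.9 0 0 0;0 0 0 0 0 -0.058;0 0 0 0 0 -0.058;0 0 0 0 0 -0.058;0 0 0 0 0 -0.058;0 0 0 0 0 -0.058;0 0 0 0 0 -0.058;0 0 0 0 0 -0.058;0 0 0 0 0 -0.058;0 0 0 0 0 -0.058;0 0 0 0 0 -0.058;0 0 0 0 0 -0.058;0 0 0 0 0 -0.058;0 0 0 0 0 -0.058;0 0 0 0 0 -0.058;0 0 0 0 0 -0.058;0 0 0 0 0 0'
python3 -c "
from meas import *
go((500.9,405.2),172.3)"
```

```text
clock: 31.4
eef_pos: [447.6, -102.7, 2.7]
eef_rot: [3.141, -0.001, 0.274]
wrist_force: [0.1, -0.6, 0.6]
finger_gap: 94.1
finger_force: 0.0
clock: 32.78
eef_pos: [447.2, -102.6, 2.1]
eef_rot: [3.142, -0.0, 0.274]
wrist_force: [0.0, -0.5, 0.2]
finger_gap: 11.8
finger_force: 40.0
clock: 35.28
eef_pos: [447.1, -102.5, 134.0]
eef_rot: [3.142, -0.0, 3.006]
wrist_force: [-0.3, 0.6, -0.2]
finger_gap: 11.7
finger_force: 40.0
at [ 447.1 -102.5  134. ] yaw 172.22 j [ -17. -100.] turn az total -0.0005 or 1.9995 shift units 0.368 12.759 dist 511.0
```

```bash
python3 -m creep '0.027 0.981 0 0 0 0;0.027 0.981 0 0 0 0;0.027 0.981 0 0 0 0;0.027 0.981 0 0 0 0;0.027 0.981 0 0 0 0;0.027 0.981 0 0 0 0;0.027 0.981 0 0 0 0;0.027 0.981 0 0 0 0;0.027 0.981 0 0 0 0;0.027 0.981 0 0 0 0;0.027 0.981 0 0 0 0;0.027 0.981 0 0 0 0;0.027 0.981 0 0 0 0;0 0 0 0 0 0;0 0 0 0 0 0'
python3 -c "
from meas import *
go((501.7,405.1),172.3)"
python3 -m creep '0 0 0.8 0 0 0;0 0 0.9 0 0 0;0 0 0.7 0 0 0;0 0 0.4 0 0 0;0 0 0.23 0 0 0;0 0 0 0 0 0;0 0 0 0 0 0'
python3 -c "
from meas import *
go((501.7,405.1),172.3)"
```

```text
clock: 37.15
eef_pos: [501.7, 404.2, 133.7]
eef_rot: [-3.141, -0.0, 3.004]
wrist_force: [1.0, -0.5, -0.7]
finger_gap: 11.5
finger_force: 40.0
at [501.7 404.2 133.7] yaw 172.13 j [ 36. -47.] turn az total -0.001 or 1.999 shift units 0.003 0.021 dist 1.0
clock: 38.02
eef_pos: [502.3, 405.1, 13.9]
eef_rot: [3.141, 0.001, 3.007]
wrist_force: [-1.0, 0.1, -1.3]
finger_gap: 11.3
finger_force: 40.0
at [502.3 405.1  13.9] yaw 172.27 j [ 36. -47.] turn az total -0.0002 or 1.9998 shift units 0.014 -0.002 dist 1.0
```

```bash
python3 -m creep '0.01 0 0.1 0 0 0;0 0 0.08 0 0 0;0 0 0 0 0 0;0 0 0 0 0 0'
python3 -m creep '0 0 0 0 0 0;0 0 0 0 0 0;0 0 0 0 0 0;0 0 0 0 0 0;0 0 0 0 0 0;0 0 -0.5 0 0 0;0 0 -0.9 0 0 0;0 0 -0.9 0 0 0;0 0 -0.9 0 0 0;0 0 -0.9 0 0 0' 0.5
python3 -m creep '-0.8 0 0 0 0 0;-0.8 0 0 0 0 0;-0.8 0 0 0 0 0;0 0 0 0 0 0;0 0 0 0 0 0' 0
python3 - <<'E'
from meas import *
c=grab('wrist');cv2.imwrite('pics/s3.png',c['color'][:330,:,::-1])
T,t=target("small");a=np.radians(t)
M=masks(c);m=comp(M['steel']&(c["color"].min(2)>110),proj(c,[[*(T-40*np.array([np.cos(a),np.sin(a)])),13]])[0],8)
print(toolpose(c,"small",T,t,m=m),T,t); ys,xs=np.nonzero(m);P=pts_on_plane(c,np.c_[xs,ys],13)[:,:2]-T;s=P@[np.cos(a),np.sin(a)];tt=P@[-np.sin(a),np.cos(a)]
print(s.min(),s.max(),tt.min(),tt.max());print(matpose(c,*MATW["small"]))
go((373.3,270.9),157.2)
E
```

```text
clock: 38.52
eef_pos: [501.5, 405.0, 6.1]
eef_rot: [3.141, 0.0, 3.007]
wrist_force: [-0.0, -1.7, 6.1]
finger_gap: 11.1
finger_force: 40.0
clock: 39.78
eef_pos: [501.4, 404.9, 172.6]
eef_rot: [3.141, 0.001, 3.007]
wrist_force: [1.0, -0.8, 1.2]
finger_gap: 47.0
finger_force: 0.0
clock: 40.4
eef_pos: [596.1, 392.2, 170.5]
eef_rot: [3.141, 0.0, 3.007]
wrist_force: [0.3, 0.2, 0.2]
finger_gap: 92.4
finger_force: 0.0
(array([501.4, 405.2]), 172.4, 120.8, (np.float64(-13.8), np.float64(13.7))) [500.9442688  405.24377897] 172.3
-76.19966995092436 43.1765112504232 -13.614240711794013 13.582922949999556
(array([516.6, 403.3]), np.float32(172.3), array([198.5,  89.3], dtype=float32))
at [595.9 392.3 170.5] yaw 172.31 j [ 30. -52.] turn az total 0.0839 or 0.0839 shift units 3.953 -4.955 dist 254.0
```

View pics/s3.png

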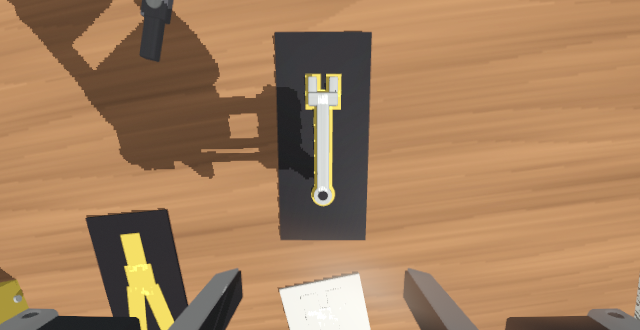

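The small spanner is in its outline, within 0.5 mm and 0.1°: jaws at (323,90), eye at (322,196). Now over to the pliers.

```bash
python3 -m creep '0 0 0 0 0 0.042;0 0 0 0 0 0.042;0.565 -0.708 0 0 0 0;0.565 -0.708 0 0 0 0;0.565 -0.708 0 0 0 0;0.565 -0.708 0 0 0 0;0.565 -0.708 0 0 0 0;0.565 -0.708 0 0 0 0;0.565 -0.708 0 0 0 0;0 0 0 0 0 0;0 0 0 0 0 0'
python3 - <<'E'
from meas import *; import pickle
c=grab('wrist');pickle.dump(c,open('wG.pkl','wb'));cv2.imwrite('pics/p1.png',c['color'][:,:,::-1])
r=toolpose(c,"pliers",(373.3,270.9),-22.8); print(r); go(r[0],r[1]+180)
E
```

```text
clock: 41.82
eef_pos: [374.1, 271.2, 170.3]
eef_rot: [3.14, 0.001, 2.743]
wrist_force: [-0.1, 0.2, -0.6]
finger_gap: 93.8
finger_force: 0.0
(array([371.3, 270.1]), -22.1, 150.1, (np.float64(-30.0), np.float64(29.9)))
at [374.2 271.2 170. ] yaw 157.18 j [ 31. -36.] turn az total -0.004 or 1.996 shift units 0.057 -0.053 dist 3.0
```

View pics/p1.png

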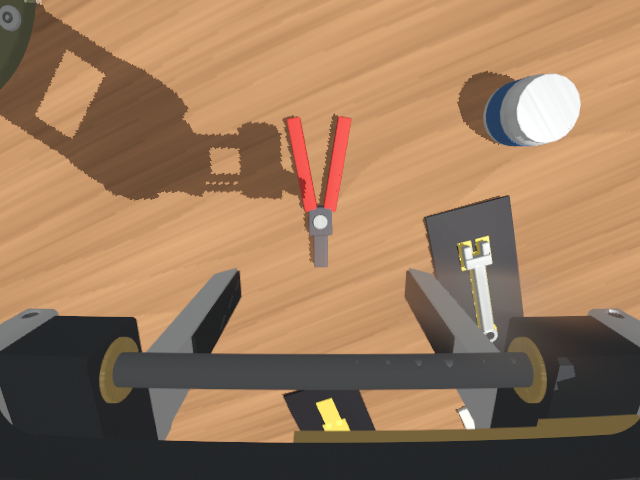

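The pliers are centred: white rivet at (320,222), jaws down to (321,266), handle ends at (293,118) and (344,118). The rivet gives the origin directly.

```bash
python3 - <<'E'
from meas import *; import pickle
c=pickle.load(open('wG.pkl','rb'));hsv=cv2.cvtColor(c["color"],cv2.COLOR_RGB2HSV)
m=comp((hsv[:,:,1]<40)&(hsv[:,:,2]>170),(320,222),6);ys,xs=np.nonzero(m);print(xs.mean(),ys.mean(),m.sum())
p=pts_on_plane(c,[(xs.mean(),ys.mean())],14)[0];print(p);go(p[:2],157.6)
E
```

```text
320.03921568627453 221.52287581699346 153
[371.37189744 270.16242666  14.        ]
at [374.2 271.2 170. ] yaw 157.18 j [ 31. -36.] turn az total -0.0023 or 1.9977 shift units 0.056 -0.051 dist 3.0
```

```bash
python3 -m creep '0.056 -0.051 0 0 0 -0.003;0 0 0.8 0 0 0;0 0 0.9 0 0 0;0 0 0.9 0 0 0;0 0 0.7 0 0 0;0 0 0.4 0 0 0;0 0 0.3 0 0 0;0 0 0.15 0 0 0;0 0 0 0 0 0;0 0 0 0 0 0'
python3 -m creep '0 0 0 0 0 0;0 0 0 0 0 0;0 0 0 0 0 0;0 0 0 0 0 0;0 0 0 0 0 0;0 0 0 0 0 0;0 0 0 0 0 0;0 0 0 0 0 0;0 0 0 0 0 0;0 0 0 0 0 0' 1 40
```

```text
clock: 43.12
eef_pos: [371.3, 269.9, 4.2]
eef_rot: [3.141, 0.001, 2.752]
wrist_force: [0.7, 0.2, 0.8]
finger_gap: 93.9
finger_force: 0.0
clock: 44.38
eef_pos: [370.9, 269.7, 3.6]
eef_rot: [-3.142, -0.0, 2.752]
wrist_force: [1.0, 0.7, 0.3]
finger_gap: 23.7
finger_force: 40.0
```

```bash
python3 -m creep '0 0 -0.6 0 0 0;0 0 -0.9 0 0 0;0 0 -0.9 0 0 0;0 0 -0.9 0 0 0;0 0 0 0 0 0.0555;0 0 0 0 0 0.0555;0 0 0 0 0 0.0555;0 0 0 0 0 0.0555;0 0 0 0 0 0.0555;0 0 0 0 0 0.0555;0 0 0 0 0 0.0555;0 0 0 0 0 0.0555;0 0 0 0 0 0.0555;0 0 0 0 0 0.0555;0 0 0 0 0 0.0555;0 0 0 0 0 0.0555;0 0 0 0 0 0.0555;0 0 0 0 0 0.0555;0 0 0 0 0 0.0555;0 0 0 0 0 0.0555'
python3 -m creep '0 0 0 0 0 0;0 0 0 0 0 0'
python3 -c "
from meas import *
go((633.9,183.2),-2.2)"
```

```text
clock: 46.88
eef_pos: [370.7, 269.6, 135.4]
eef_rot: [3.141, 0.001, -0.043]
wrist_force: [1.0, 0.8, -3.2]
finger_gap: 23.3
finger_force: 40.0
clock: 47.12
eef_pos: [370.9, 269.6, 135.5]
eef_rot: [3.141, 0.0, -0.033]
wrist_force: [0.6, -0.9, -2.8]
finger_gap: 23.3
finger_force: 40.0
at [370.9 269.6 135.5] yaw -1.91 j [ 31. 123.] turn az total 0.0016 or 0.0016 shift units 6.654 1.907 dist 277.0
```

```bash
python3 -m creep '0.832 0.238 0 0 0 0.0015;0.832 0.238 0 0 0 0;0.832 0.238 0 0 0 0;0.832 0.238 0 0 0 0;0.832 0.238 0 0 0 0;0.832 0.238 0 0 0 0;0.832 0.238 0 0 0 0;0.832 0.238 0 0 0 0;0 0 0 0 0 0;0 0 0.8 0 0 0;0 0 0.9 0 0 0;0 0 0.7 0 0 0;0 0 0.4 0 0 0;0 0 0.2 0 0 0;0 0 0 0 0 0;0 0 0 0 0 0'
python3 -c "
from meas import *
go((633.9,183.2),-2.2)"
```

```text
clock: 49.12
eef_pos: [634.3, 182.7, 16.7]
eef_rot: [-3.141, -0.001, -0.042]
wrist_force: [0.1, 0.8, -2.2]
finger_gap: 23.4
finger_force: 40.0
at [634.3 182.7  16.7] yaw -2.4 j [ 13. 105.] turn az total -0.0011 or 1.9989 shift units -0.01 -0.012 dist 1.0
```

```bash
python3 -m creep '-0.01 -0.01 0.13 0 0 -0.001;0 0 0.1 0 0 0;0 0 0 0 0 0;0 0 0 0 0 0'
python3 -m creep '0 0 0 0 0 0;0 0 0 0 0 0;0 0 0 0 0 0;0 0 0 0 0 0;0 0 0 0 0 0;0 0 -0.5 0 0 0;0 0 -0.9 0 0 0;0 0 -0.9 0 0 0;0 0 -0.9 0 0 0;0 0 -0.9 0 0 0' 0.45
python3 -m creep '-0.9 0 0 0 0 0;-0.9 0 0 0 0 0;0 0 0 0 0 0;0 0 0 0 0 0' 0
python3 - <<'E'
from meas import *
c=grab('wrist');cv2.imwrite('pics/p3.png',c['color'][:330,:,::-1])
T,t=target("pliers");a=np.radians(t);hsv=cv2.cvtColor(c["color"],cv2.COLOR_RGB2HSV)
m=comp((hsv[:,:,1]<40)&(hsv[:,:,2]>150),proj(c,[[*T,18]])[0],8);ys,xs=np.nonzero(m);print(m.sum(),pts_on_plane(c,[(xs.mean(),ys.mean())],18)[0],T)
E
```

```text
clock: 49.62
eef_pos: [633.7, 183.1, 7.5]
eef_rot: [-3.141, -0.001, -0.039]
wrist_force: [-4.2, -0.5, 7.5]
finger_gap: 23.3
finger_force: 40.0
clock: 50.88
eef_pos: [633.4, 183.0, 173.4]
eef_rot: [-3.141, -0.002, -0.039]
wrist_force: [1.1, -0.5, -0.2]
finger_gap: 51.7
finger_force: 0.0
clock: 51.38
eef_pos: [562.2, 185.8, 171.7]
eef_rot: [-3.141, -0.002, -0.039]
wrist_force: [0.1, -0.1, -0.1]
finger_gap: 88.4
finger_force: 0.0
173 [634.17134439 183.35974925  18.        ] [633.91842709 183.15969523]
```

View pics/p3.png

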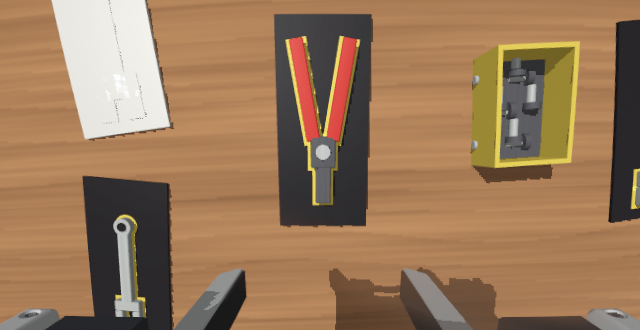

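The pliers are within 0.3 mm of target, with the rim even all round: rivet (323,152), jaws (322,200). All four tools are placed, the bin and tin are untouched, and the gripper is clear.

```bash
python3 -c "
from cell import manip; print(manip.sign_off())"
```

```text
the job is handed in; nothing more can be done
None
```

The job is handed in at about 51 s: the hammer, both spanners and the pliers lie released in their own outlines, heads on painted heads (measured offsets about 1 mm or less; hammer checked by eye), with the bin and tin not touched.

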